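Pile the glue-up kit behind the sliding gate

ROBOT

A 7-joint arm with a two-finger parallel gripper is mounted at the origin on a cart in front of the work surface, level with it; the furniture and walls round the work are solid. World frame = base frame: x ahead of the robot, y to its left, z up, the work surface at z = 0. Lengths are in mm, angles in rad, forces in N, time in s.
With the tool pointing down it reaches from about 425 to 950 mm from the base axis. Payload 4.7 kg.
Tool frame: the origin (TCP) lies midway between the tips of the shut fingers; the grasp point (between the pads) lies 19 mm behind it (pinch_z is the distance from the TCP to the grasp point, in mm); z points along the fingers, y is the line along which they close (so a half turn about z gives the same grasp; the last joint's range is limited). The gripper opens to 85 mm and grips with 20 to 120 N. Pads are 22 mm wide; open, the fingers measure 114 mm over their backs; the gripper's body (76 mm by 85 mm) begins 54 mm behind the grasp point. The pads swing forward as they close: fully open they stand 13 mm farther back than shut.
Start: joints at [-1.266, 0.469, -0.049, 1.532, 0.024, 1.141, -0.082], TCP at [221.114, 637.778, 201.335] pointing down, gripper open.
Joint ranges: [-2.59, 2.59], [-0.33, 1.99], [-1.39, 1.29], [0.1, 2.45], [-1.04, 4.18], [0.21, 1.99], [-2.66, 2.66]. Speed limits (rad/s): [2.57, 2.57, 3.14, 3.14, 3.14, 3.14, 3.14].

INTERFACE

Orientations are given as a rotation vector (axis times angle).
In Python, from cell import sense, get_image, finish_job, outline_of, pinch_z gives the robot as it stands.
- The arm moves only by the tool carry_out, never from a script. Its argument "moves" is text: rows parted by semicolons, each of 7 numbers parted by spaces: the shift along the tool's x, y, z in mm, then the turn, a rotation vector about the tool's x, y, z in degrees, then the opening in per cent of the stroke, from 0 (shut) to 100 (fully open). A call has 1 to 12 rows; each row is the pose to reach, as a shift and turn from the pose commanded when the call began, along the tool's axes at that moment; what a row does not reach only later rows make up. A row lasts 1/12 s, in which the tool goes at most 41.7 mm and 7.16 degrees, less where a joint would pass 70% of its speed; a pose out of reach is approached as far as the arm can. A call with a gripper value outside its range is refused whole. The fingers move at their own pace and stop on an object; "newtons" is the grip in N (left out, the last holds). Time passes only in rows, so rows that repeat a pose let the fingers close. It gives the time, the measured TCP pose, the force, the opening and the grip force at its end, in the units of the state.
- sense(): the state, without advancing time (a new reading comes with each control period).
- get_image(name): name is "side" or "top" or "wrist"; returns a dict with "frame" (420x560x3 uint8, red, green, blue), "intrinsics" (3x3 intrinsics, pixels), "rvec" (rotation vector, rad) and "tvec" (3), from world to camera coordinates, as OpenCV has them; the wrist camera has in their place "mount" (4x4, takes a point from camera to tool coordinates, whose origin is the TCP and whose axes are the flange's). Camera axes: x right, y down, z forward; pixel columns grow to the right and rows downward; lengths in mm; the calibration is good to about 2 mm. A picture is of the moment at which its call begins: read the wrist's pose just before it. There is no depth.
- finish_job(): hands the job in; it is judged then, once.
Trained networks look in a picture, given as the dict that the camera call returned (one of the last four; its "shot" number tells which), for a name from the list of things; names that differ only in an ending like _2 or _b are one class to them, and where a whole thing is asked for, a point or a joint stands for the part that bears it (a point fixed in the world has none). Each returns a list of dicts, best first, with "conf" (0 to 1); they miss things now and then, are a little off and sometimes report something else, mostly with a low value. They report only what shows in the picture. A call takes as long as a camera call. They do not tell look-alikes from the thing itself.
- outline_of(name, picture): "region" (420x560 bool, what is visible of it) and "at" ([column, row] in pixels, amid what is visible of it).
The state is a dict: "clock": time; "joint_pos": joint angles; "qvel": joint speeds; "tau": joint torques, N m; "tcp_pos": TCP position; "tool_rot": TCP orientation; "ft_force": force on the tool from outside, world axes, zero at the start; "torque": the same for the moment, N m; "grip_width": finger opening in mm; "finger_force": force on a finger pad.
Only numpy, scipy, OpenCV 4.12 (cv2) and the standard library are available. Lean on these libraries where they do the work, as an engineer would, in place of code of your own. Each camera call takes 0.05 s, during which the arm holds its last target. There are 200 camera calls.

TASK

Get the glue-up kit ready in the plywood bay: slide the bay's yellow gate fully open, push the dark rectangular board that lies outside the gate flat along the table through the gateway into the bay without lifting it, and pile the kit on it in the middle, widest base first: the carton from the right of the bay lying flat on the board, its long side along the board's long side, then the glue bottle from beside it standing upright on the carton. Finally slide the gate fully shut. Leave the masking-tape roll, the tape measure and the sanding block where they are.

Things in the scene. Friction and masses are not known exactly. Their poses are not given: they have to be found in the camera images.
- bay: Fixed plywood bay, turned up to 0.12 rad, no floor: three walls 35 mm high, 12 mm thick round an inside 175 mm (its x) by 145 mm (its y). Origin: middle of the inside at table height. The open side at +y is the gateway, 175 mm wide; the gate slides in the plane y = +78 mm. Its flush track runs on to x = +287 mm, where the open gate parks between two rails 10 mm high.
- gate (a joint): Slide of the yellow gate, m: 0 = fully shut, 0.18 = fully open (it moves along the bay's +x until it clears the gateway). May start up to 40 mm open. About 1.5 N of friction; stays where left; hard stops at both ends. Plate 185 mm long, 8 mm thick, top 37 mm above the table.
- gate_handle (a point): The gate's black handle, an upright slab 12 mm thick along the slide (bay x), 32 mm wide (bay y), standing from 40 to 75 mm above the table; this point is on its middle, 60 mm above the table. A bracket carries it 42 mm outside the gate (bay +y), 60 mm to -x of the gate's middle. Push it along the slide from either side, or pinch it across the 12 mm.
- board_center (a point): Centre of the loose rectangular board: dark faces, chipboard edges, four small pilot holes, 100 mm (its x) by 124 mm (its y) by 18 mm thick, 0.15 kg, lying flat (this point 9 mm above the table); the widest thing of the kit. It starts outside the gateway with its long side (y) roughly along the bay's x.
- carton_center (a point): Centre, half-way up, of the white, blue and red carton lying flat: 100 mm (its x) by 66 mm (its y), 52 mm high, about 0.31 kg. Grasp it across the 66 mm.
- bottle_center (a point): Centre, 80 mm above its foot, of the upright white glue bottle with a yellow label and an orange cap: round body 56 mm in diameter up to 128 mm, narrow cap up to 28 mm in diameter and tapering from there to the top at 160 mm; about 0.24 kg. Its own z axis points up. Can be taken from above by the cap.
- tape_roll: Cream roll of masking tape lying flat, 101 mm across, 25 mm high; origin at the centre of its underside. A bystander.
- measure: Yellow tape measure standing on the table, 60 x 80 x 66 mm; origin at the centre of its underside. A bystander.
- block: Brown cork sanding block lying flat, 110 x 62 x 25 mm; origin at the centre of its underside. A bystander.
Things that resemble listed ones, but are neither listed nor needed, are in the scene too. Leave any purple look-alike of the part that bears board_center alone.

How it is judged:
By the outcome, as a careful person would: the job done as asked, in the order asked, and still so for the second after the job is handed in, with the robot touching nothing.
It also fails if it takes over 72 s, if anything falls off the work surface, if the arm or the gripper's body presses on something with over 40 N, if the wrist force passes 120 N, or if a joint passes its speed limit or range.

## Working session

There is one attempt and no reset: what is moved stays moved. The work goes in short steps, Python scripts to look and compute and a tool call to move; the robot and the scene stay as the last step left them, time stands still between calls to the robot, and variables do not carry over. Pictures are saved under pics/ and viewed, at most 10 in all, crops included, and the job is handed in when it is done.

Besides the shell and the picture viewer there is one more tool, called after "Call:" as a command line: name --argument value ..., lists and objects as JSON in quotes. carry_out: Moves the arm, as the interface text tells. Its arguments: {"type":"object","properties":{"moves":{"type":"string"},"newtons":{"type":"number"}},"required":["moves"]}

```bash
mkdir -p pics; ls
cat > h.py <<'E'
import numpy as np, cv2
from cell import sense, get_image, finish_job, outline_of, pinch_z
from scipy.spatial.transform import Rotation as R
def save(p,n): cv2.imwrite('pics/'+n+'.png',p['frame'][...,::-1])
def ext(p,s=None):
    if 'rvec' in p:
        return R.from_rotvec(np.ravel(p['rvec'])).as_matrix(), np.ravel(p['tvec'])
    M=np.array(p['mount']); T=np.eye(4); T[:3,:3]=R.from_rotvec(s['tool_rot']).as_matrix(); T[:3,3]=s['tcp_pos']
    W=np.linalg.inv(T@M); return W[:3,:3],W[:3,3]
def onplane(p,uv,z,s=None):
    A,t=ext(p,s); uv=np.atleast_2d(np.array(uv,float))
    d=np.c_[uv,np.ones(len(uv))]@np.linalg.inv(p['intrinsics']).T@A; c=-A.T@t
    return c+d*((z-c[2])/d[:,2])[:,None]
def proj(p,P,s=None):
    A,t=ext(p,s); q=(np.atleast_2d(P)@A.T+t)@np.array(p['intrinsics']).T
    return q[:,:2]/q[:,2:]
E
python3 - <<'E'
from h import *
s=sense(); print({k:np.round(v,3).tolist() for k,v in s.items()}, pinch_z)
for n in ('top','side'):
    p=get_image(n); save(p,n+'0'); A,t=ext(p); print(n,'cam',np.round(-A.T@t))
    for k in ('bay','gate','gate_handle','board_center','carton_center','bottle_center','tape_roll','measure','block'):
        for r in outline_of(k,p)[:3]:
            print(n,k,round(r['conf'],2),np.round(r['at']),int(r['region'].sum()),np.round(onplane(p,r['at'],0)[0]))
E
```

```text
pics
{'clock': 0.0, 'joint_pos': [-1.266, 0.469, -0.049, 1.534, 0.024, 1.141, -0.082], 'qvel': [0.0, -0.001, -0.002, -0.0, -0.0, 0.0, -0.001], 'tau': [0.0, -51.03, -0.046, -23.772, 0.011, 0.008, 0.0], 'tcp_pos': [220.915, 637.125, 200.232], 'tool_rot': [-0.522, -3.098, 0.003], 'ft_force': [-0.419, -0.112, -0.924], 'torque': [-0.04, 0.021, 0.017], 'finger_force': 0.0, 'grip_width': 85.318} 18.700000000000003
top cam [ 363.   63. 1351.]
top bay 0.59 [295. 220.] 1290 [561. -31.   0.]
top gate 0.63 [294. 237.] 273 [504. -28.   0.]
top board_center 0.93 [239. 236.] 1070 [502. 161.   0.]
top board_center 0.76 [216. 288.] 1183 [328. 232.   0.]
top carton_center 0.68 [378. 257.] 737 [ 438. -318.    0.]
top carton_center 0.48 [294. 239.] 262 [497. -26.   0.]
top bottle_center 0.83 [392. 205.] 361 [ 621. -373.    0.]
top tape_roll 0.78 [217. 158.] 344 [781. 246.   0.]
top measure 0.23 [291. 238.] 326 [500. -16.   0.]
top block 0.67 [153. 281.] 666 [347. 445.   0.]
side cam [-132. -917.  778.]
side bay 0.84 [293. 247.] 2436 [587. -26.   0.]
side gate 0.67 [236. 225.] 791 [520. 188.   0.]
side gate 0.65 [271. 242.] 793 [548.  36.   0.]
side gate 0.29 [363. 231.] 478 [818. -92.   0.]
side gate_handle 0.69 [276. 243.] 715 [559.  25.   0.]
side board_center 0.93 [181. 241.] 871 [333. 218.   0.]
side board_center 0.77 [238. 225.] 861 [523. 186.   0.]
side carton_center 0.59 [320. 311.] 1504 [ 460. -289.    0.]
side bottle_center 0.75 [380. 280.] 1148 [ 671. -298.    0.]
side tape_roll 0.64 [286. 194.] 438 [782. 257.   0.]
side measure 0.77 [366. 230.] 487 [827. -95.   0.]
```

Run:
```python
import cv2,numpy as np
a=cv2.imread('pics/top0.png')[130:330,110:430]; b=cv2.imread('pics/side0.png')[170:370,140:460]
cv2.imwrite('pics/both0.png',np.vstack([cv2.resize(x,(480,300),interpolation=cv2.INTER_CUBIC) for x in (a,b)]))
```

```text
(no output)
```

View pics/both0.png

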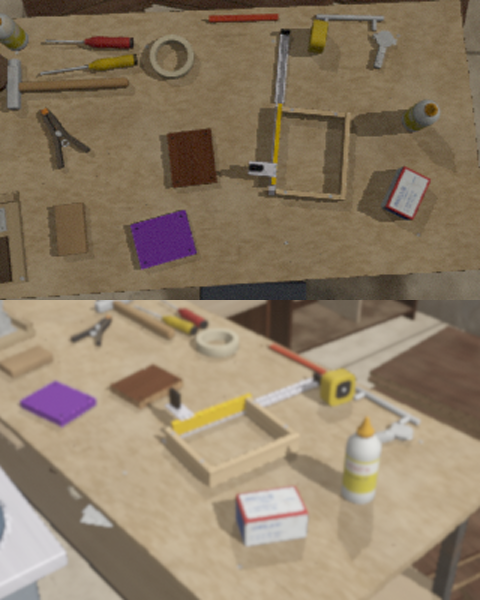

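The top view shows the bay near crop pixel (312,154), with the gate slightly open and its handle at (262,168). The dark board is at (190,157), nearly in line with the gateway. The purple look-alike is at (163,238), the carton at (408,193) and the bottle at (423,115). I'll go above the gateway for a closer look.

```bash
cat >> h.py <<'E'
def go(x,y,z,yaw,label=''):
    """shift (mm) and turn (deg) in tool axes to reach TCP x,y,z, tool down, closing line at yaw deg"""
    s=sense(); Rn=R.from_rotvec(s['tool_rot']); best=None
    for k in (0,180):
        a=np.radians(yaw+k); yv=np.array([np.cos(a),np.sin(a),0]); zv=np.array([0,0,-1.]); xv=np.cross(yv,zv)
        r=np.degrees((Rn.inv()*R.from_matrix(np.c_[xv,yv,zv])).as_rotvec())
        if best is None or np.linalg.norm(r)<np.linalg.norm(best): best=r
    d=Rn.inv().apply(np.array([x,y,z])-s['tcp_pos'])
    print(label,'shift',np.round(d,1),'turn',np.round(best,1),'rows',round(max(np.linalg.norm(d)/41.7,np.linalg.norm(best)/7.16),1))
E
python3 -c "
from h import *
go(500,60,330,0)"
```

```text
shift [-452.8 -454.5 -128.7] turn [ 0.  -0.  70.9] rows 15.7
```

Call:
carry_out --moves "-453 -454 -129 0 0 71 0;-453 -454 -129 0 0 71 0;-453 -454 -129 0 0 71 0;-453 -454 -129 0 0 71 0;-453 -454 -129 0 0 71 0;-453 -454 -129 0 0 71 0;-453 -454 -129 0 0 71 0;-453 -454 -129 0 0 71 0;-453 -454 -129 0 0 71 0;-453 -454 -129 0 0 71 0;-453 -454 -129 0 0 71 0;-453 -454 -129 0 0 71 0"

```text
clock: 2.0
tcp_pos: [435.0, 194.6, 300.7]
tool_rot: [-2.224, -2.219, -0.002]
ft_force: [-0.0, 0.7, -0.5]
grip_width: 0.1
finger_force: 0.0
```

```bash
python3 -c "
from h import *
go(500,60,330,0)"
```

```text
shift [-134.4   65.3  -29.4] turn [ 0.  -0.1 -0.1] rows 3.7
```

Call:
carry_out --moves "-134 65 -29 0 0 0 0;-134 65 -29 0 0 0 0;-134 65 -29 0 0 0 0;-134 65 -29 0 0 0 0;-134 65 -29 0 0 0 0;-134 65 -29 0 0 0 0"

```text
clock: 2.5
tcp_pos: [499.8, 60.8, 329.3]
tool_rot: [2.228, 2.214, 0.002]
ft_force: [0.1, -0.5, 0.8]
grip_width: -0.2
finger_force: 0.0
```

Run:
```python
from h import *
s=sense(); p=get_image('wrist'); save(p,'w1'); A,t=ext(p,s); print('cam',np.round(-A.T@t), np.round(s['tcp_pos']))
c=p['frame']
for k in ('bay','gate','gate_handle','board_center'):
    for r in outline_of(k,p)[:2]:
        m=r['region'].astype(np.uint8); q=cv2.findContours(m,0,2)[0]; q=max(q,key=cv2.contourArea); b=cv2.boxPoints(cv2.minAreaRect(q))
        z={'bay':35,'gate':37,'gate_handle':75,'board_center':18}[k]
        print(k,round(r['conf'],2),np.round(r['at']),m.sum(),np.round(b).tolist(),'W',np.round(onplane(p,b,z,s)[:,:2]).tolist())
```

```text
cam [501. 129. 501.] [500.  61. 329.]
bay 0.84 [353. 229.] 6983 [[224.0, 182.0], [505.0, 182.0], [505.0, 312.0], [224.0, 312.0]] W [[429.0, 36.0], [793.0, 34.0], [824.0, -156.0], [420.0, -154.0]]
gate 0.69 [277. 221.] 2538 [[241.0, 226.0], [245.0, 180.0], [380.0, 191.0], [377.0, 237.0]] W [[450.0, -23.0], [456.0, 39.0], [632.0, 24.0], [631.0, -39.0]]
gate_handle 0.77 [279. 217.] 2563 [[241.0, 226.0], [244.0, 180.0], [381.0, 192.0], [378.0, 238.0]] W [[453.0, -11.0], [459.0, 47.0], [622.0, 32.0], [622.0, -27.0]]
board_center 0.89 [139.  40.] 7249 [[80.0, -0.0], [161.0, -28.0], [194.0, 69.0], [114.0, 97.0]] W [[266.0, 252.0], [364.0, 281.0], [396.0, 175.0], [292.0, 143.0]]
board_center 0.87 [286.  73.] 8273 [[229.0, 43.0], [330.0, 27.0], [343.0, 111.0], [243.0, 127.0]] W [[441.0, 205.0], [562.0, 222.0], [582.0, 124.0], [454.0, 105.0]]
```

View pics/w1.png

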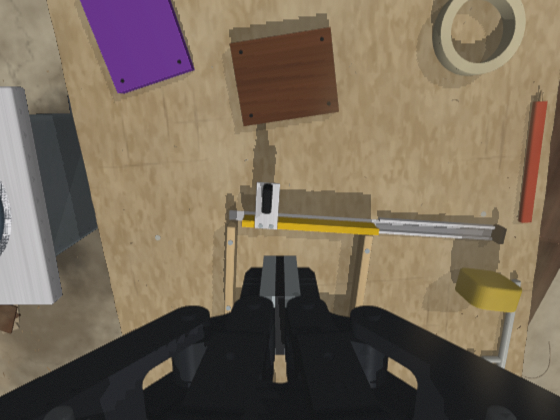

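Run:
```python
import cv2
a=cv2.imread('pics/w1.png'); cv2.imwrite('pics/w1c.png',cv2.resize(a[170:320,215:395],(720,600),interpolation=cv2.INTER_CUBIC))
a=cv2.imread('pics/top0.png')[190:275,285:405]; cv2.imwrite('pics/t0c.png',cv2.resize(a,(720,510),interpolation=cv2.INTER_CUBIC))
```

```text
(no output)
```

View pics/w1c.png

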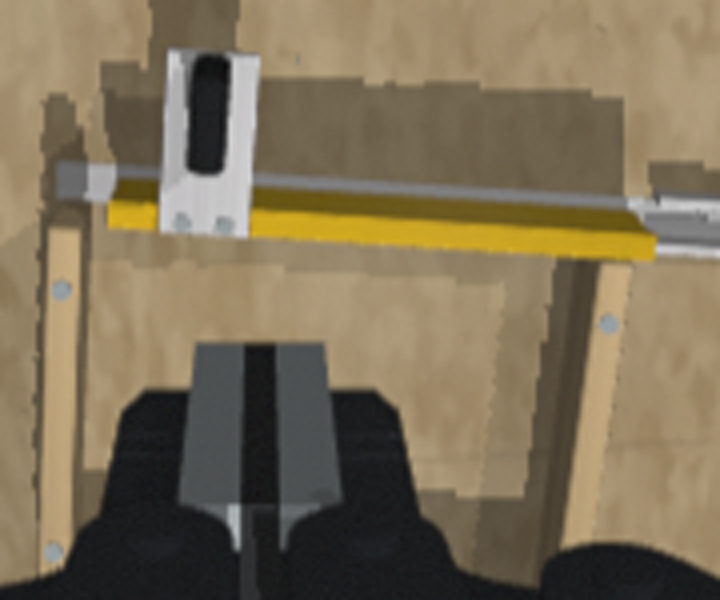

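View pics/t0c.png

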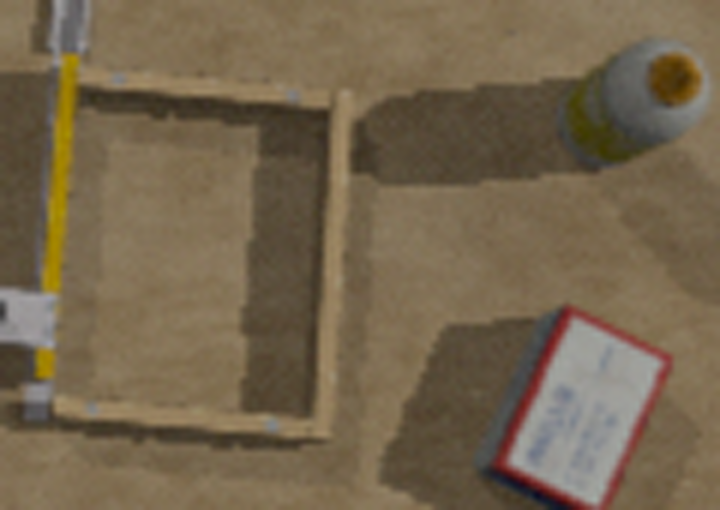

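Close up, the gate's top runs from crop (108,215) to (655,247), and the handle top is at (209,113). The second crop gives the carton's top corners and the cap at (675,75).

Run:
```python
from h import *
s=sense(); p=get_image('wrist')
W=lambda l,z: onplane(p,np.array(l)/4+[215,170],z,s)[:,:2].round(1)
g=W([(108,215),(655,247)],37); print('gate',g, np.linalg.norm(g[1]-g[0]), np.degrees(np.arctan2(*(g[1]-g[0])[::-1])))
print('handle',W([(209,57),(209,113),(207,172)],75).tolist())
print('walls L',W([(47,228),(80,228),(40,570),(72,570)],35).tolist(),'R',W([(600,262),(630,262),(562,540),(595,540)],35).tolist())
p=get_image('top'); T=lambda l,z: onplane(p,np.array(l)/6+[285,190],z)[:,:2].round(1)
print('back outer corners',T([(342,92),(322,437)],35).tolist()); 
c=T([(567,308),(670,357),(600,508),(497,465)],52); print('carton',c.tolist(),c.mean(0)); print('bottle',T([(675,75)],155), T([(657,93)],128))
g=T([(70,55),(45,378)],37);print('gate',g.tolist())
```

```text
gate [[449.6 -17. ]
 [632.5 -27.9]] 183.22450709443862 -3.410531506232385
handle [[484.9, 44.4], [484.8, 27.3], [484.1, 8.9]]
walls L [[428.9, -22.3], [439.9, -22.3], [421.5, -151.5], [433.0, -151.5]] R [[614.9, -34.0], [625.0, -34.0], [608.2, -139.1], [620.0, -139.0]]
back outer corners [[610.6, -187.6], [415.8, -173.9]]
carton [[488.0, -308.0], [461.7, -364.7], [378.7, -323.0], [401.3, -266.9]] [ 432.425 -315.65 ]
bottle [[ 600.2 -338.7]] [[ 595.6 -337.8]]
gate [[628.7, -32.5], [446.0, -19.7]]
```

Call:
carry_out --moves "-35 -16 190 0 0 3.8 50;-35 -16 190 0 0 3.8 50;-35 -16 190 0 0 3.8 50;-35 -16 190 0 0 3.8 50;-35 -16 190 0 0 3.8 50;-35 -16 282 0 0 3.8 50;-35 -16 282 0 0 3.8 50;-35 -16 282 0 0 3.8 50;-35 -16 282 0 0 3.8 50;-35 -16 282 0 0 3.8 0;-35 -16 282 0 0 3.8 0;-35 -16 282 0 0 3.8 0" --newtons 25

```text
clock: 3.85
tcp_pos: [485.2, 27.9, 49.1]
tool_rot: [2.294, 2.143, 0.007]
ft_force: [0.0, 0.3, -0.3]
grip_width: 6.9
finger_force: 0.0
```

```bash
python3 -c "
from h import *
s=sense(); print(s['clock'],s['tcp_pos'].round(1) if hasattr(s['tcp_pos'],'round') else s['tcp_pos'],s['grip_width'],s['finger_force'],s['ft_force'])
R0=R.from_rotvec(s['tool_rot']).as_matrix(); print(R0.round(3))"
```

```text
3.85 [485.2  27.9  49.1] 6.91088199046743 0.0 [ 0.00987327  0.31850748 -0.33484877]
[[ 0.068  0.998  0.005]
 [ 0.998 -0.068  0.001]
 [ 0.002  0.005 -1.   ]]
```

Call:
carry_out --moves "0 0 0 0 0 0 0;0 0 0 0 0 0 0"

```text
clock: 4.02
tcp_pos: [484.1, 27.7, 48.2]
tool_rot: [2.295, 2.144, 0.004]
ft_force: [-0.5, -0.4, 0.3]
grip_width: -0.2
finger_force: 0.0
```

```bash
python3 - <<'E'
from h import *
p=get_image('side'); q=get_image('wrist'); a=cv2.resize(p['frame'][190:290,200:320],(480,400)); b=cv2.resize(q['frame'][170:320,200:380],(480,400)); cv2.imwrite('pics/h.png',np.hstack([a,b])[...,::-1])
E
python3 -c "
import cv2;a=cv2.imread('pics/h.png');cv2.imwrite('pics/h2.png',cv2.resize(a,(800,333)))"
```

```text
(no output)
```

View pics/h2.png

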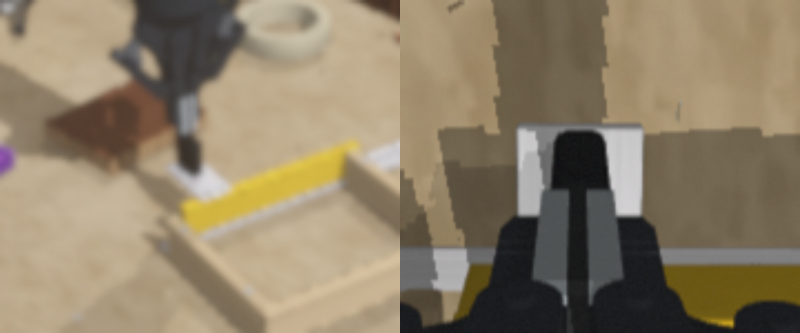

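The side view shows the black handle at (185,155) just below the finger tips. The wrist view shows the handle standing out past the fingers on the +y side, so I'll check this by projection.

Run:
```python
from h import *
s=sense(); p=get_image('side'); q=get_image('wrist')
t=np.array(s['tcp_pos'])
for z in (48,60,75,90,110): 
    u=(proj(p,[t[0],t[1],z])[0]-[200,190])*4*800/960; v=(proj(q,[t[0],t[1],z],s)[0]-[200,170])*np.array([480/180,400/150])*800/960+[400,0]
    print(z,u.round(),v.round())
print('mount',np.round(q['mount'],2).tolist())
# observed: handle in side (bottom 170, top 130, col 187)
for uv in ((190,172),(187,135)):
    print(onplane(p,np.array(uv)/(4*800/960)+[200,190],40 if uv[1]>150 else 75).round())
print(onplane(q,[[ (580-400)/(480/180*.8333)+200, 135/(400/150*.8333)+170]],75,s).round())
```

```text
48 [182. 158.] [573. 174.]
60 [181. 147.] [573. 195.]
75 [181. 132.] [573. 226.]
90 [180. 118.] [573. 263.]
110 [179.  98.] [572. 325.]
mount [[0.0, -0.96, -0.27, 68.19], [1.0, 0.0, 0.0, 0.6], [-0.0, -0.27, 0.96, -171.89], [0.0, 0.0, 0.0, 1.0]]
[[484.  15.  40.]]
[[486.  21.  75.]]
[[486.  46.  75.]]
```

Call:
carry_out --moves "0 0 0 0 0 0 60;0 0 0 0 0 0 60;0 0 0 0 0 0 60;0 0 0 0 0 0 60;0 0 0 0 0 0 60;0 0 10 0 0 0 60;0 0 20 0 0 0 60;0 0 20 0 0 0 0;0 0 20 0 0 0 0;0 0 20 0 0 0 0;0 0 20 0 0 0 0;0 0 20 0 0 0 0"

```text
clock: 5.22
tcp_pos: [483.4, 27.2, 26.8]
tool_rot: [2.296, 2.143, 0.0]
ft_force: [1.3, -0.0, -4.7]
grip_width: 11.2
finger_force: 29.6
```

Run:
```python
from h import *
p=get_image('side'); q=get_image('wrist'); a=cv2.resize(p['frame'][190:290,200:320],(400,333)); b=cv2.resize(q['frame'][170:320,200:380],(400,333)); cv2.imwrite('pics/h3.png',np.hstack([a,b])[...,::-1])
```

```text
(no output)
```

View pics/h3.png

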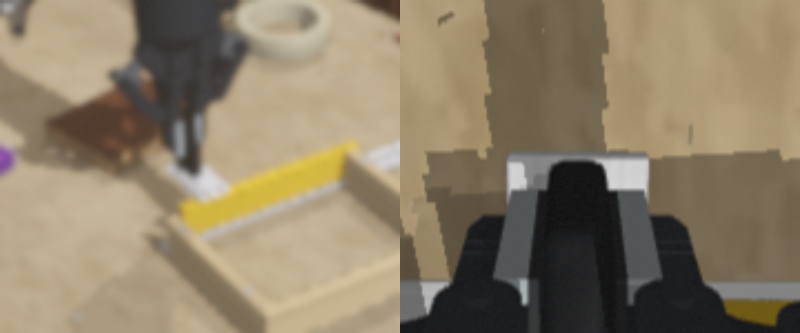

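The grip now reads 11.2 mm and 29.6 N, so the handle is held. The finger tips really sit about 30 mm behind the reported TCP, and I'll allow for that from here on. Next I slide the gate open.

Call:
carry_out --moves "0 15 0 0 0 0 0;0 40 0 0 0 0 0;0 70 0 0 0 0 0;0 100 0 0 0 0 0;0 130 0 0 0 0 0;0 152 0 0 0 0 0;0 162 0 0 0 0 0;0 168 0 0 0 0 0;0 168 0 0 0 0 0;0 168 0 0 0 0 0"

```text
clock: 6.15
tcp_pos: [650.6, 15.1, 26.9]
tool_rot: [2.296, 2.143, -0.0]
ft_force: [0.6, -2.6, -1.4]
grip_width: 11.0
finger_force: 30.0
```

Call:
carry_out --moves "0 4 0 0 0 0 0;0 8 0 0 0 0 0;0 8 0 0 0 0 0"

```text
clock: 6.4
tcp_pos: [650.1, 15.3, 26.7]
tool_rot: [-2.286, -2.134, 0.019]
ft_force: [-19.6, 0.2, 16.6]
grip_width: 11.1
finger_force: 34.1
```

The stop was felt at (650, 15), so the gate is fully open. I'll release it, rise, and go behind the board.

Call:
carry_out --moves "0 -7 0 0 0 0 60;0 -7 0 0 0 0 60;0 -7 0 0 0 0 60;0 -7 0 0 0 0 60;0 -7 -40 0 0 0 100;0 -7 -75 0 0 0 100;0 -7 -75 0 0 0 100"

```text
clock: 6.98
tcp_pos: [657.5, 15.4, 109.1]
tool_rot: [2.29, 2.138, 0.016]
ft_force: [1.8, 0.2, 0.5]
grip_width: 83.9
finger_force: 0.0
```

```bash
python3 -c "
from h import *
go(499,243,60,8)
go(499,243,0,8)"
```

```text
shift [ 216.1 -174.4   47.1] turn [  0.8  -0.  -11.9] rows 6.8
 shift [ 216.  -175.2  107.1] turn [  0.8  -0.  -11.9] rows 7.1
```

Call:
carry_out --moves "216 -175 40 0.8 0 -12 100;216 -175 40 0.8 0 -12 100;216 -175 40 0.8 0 -12 100;216 -175 40 0.8 0 -12 100;216 -175 40 0.8 0 -12 100;216 -175 40 0.8 0 -12 100;216 -175 40 0.8 0 -12 100;216 -175 75 0.8 0 -12 100;216 -175 107 0.8 0 -12 100;216 -175 107 0.8 0 -12 100;216 -175 107 0.8 0 -12 100"

```text
clock: 7.9
tcp_pos: [491.5, 242.9, -6.0]
tool_rot: [-2.053, -2.364, 0.019]
ft_force: [1.3, 0.9, 0.0]
grip_width: 85.7
finger_force: 0.0
```

Run:
```python
from h import *
s=sense(); print(np.round(s['tcp_pos'],1),R.from_rotvec(s['tool_rot']).as_matrix().round(3).tolist(), s['ft_force'])
p=get_image('side'); q=get_image('wrist'); a=cv2.resize(p['frame'][165:265,160:280],(400,333)); b=cv2.resize(q['frame'],(400,300)); b=np.vstack([b,np.zeros((33,400,3),np.uint8)]); cv2.imwrite('pics/b1.png',np.hstack([a,b])[...,::-1])
for r in outline_of('board_center',q)[:2]:
    m=r['region'].astype(np.uint8); c=max(cv2.findContours(m,0,2)[0],key=cv2.contourArea); bx=cv2.boxPoints(cv2.minAreaRect(c)); print(r['conf'],m.sum(),np.round(onplane(q,bx,18,s)[:,:2]).tolist())
```

```text
[491.5 242.9  -6. ] [[-0.14, 0.99, -0.016], [0.99, 0.14, -0.002], [0.0, -0.016, -1.0]] [1.29423482 0.87579274 0.01570787]
0.8 18081 [[440.0, 217.0], [552.0, 234.0], [564.0, 185.0], [443.0, 166.0]]
0.65 7551 [[367.0, 185.0], [373.0, 285.0], [401.0, 289.0], [399.0, 190.0]]
```

View pics/b1.png

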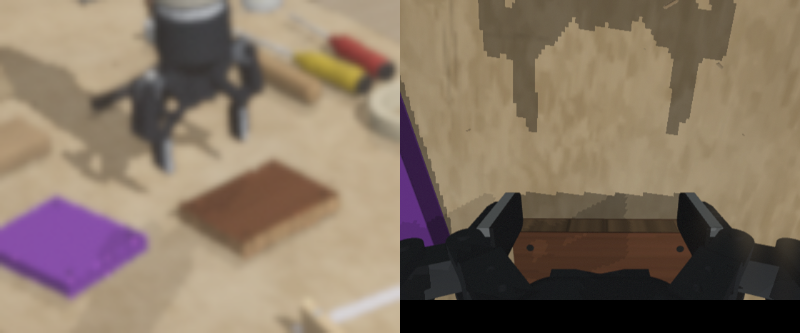

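The side view shows the open finger tips at crop (165,170) and (240,140), hanging above the table behind the board. The wrist view shows the board between the fingers. I'll work out the tip height from those tip pixels.

Run:
```python
from h import *
s=sense(); p=get_image('side'); T=np.array(s['tcp_pos']); Rm=R.from_rotvec(s['tool_rot'])
for uv,sy in (((165,170),-47),((240,140),47)):
    uv=np.array(uv)/3.333+[160,165]
    for z in (15,25,35,45):
        print(sy,z,'ray',onplane(p,uv,z)[0].round(),'tip xy',(T+Rm.apply([0,sy,0])).round()[:2], 'proj',proj(p,np.r_[(T+Rm.apply([-0,sy,0]))[:2],z])[0].round(1),uv.round(1))
```

```text
-47 15 ray [468. 273.  15.] tip xy [447. 237.] proj [209.5 222.3] [209.5 216. ]
-47 25 ray [460. 257.  25.] tip xy [447. 237.] proj [209.2 219.7] [209.5 216. ]
-47 35 ray [452. 242.  35.] tip xy [447. 237.] proj [208.9 217.1] [209.5 216. ]
-47 45 ray [444. 226.  45.] tip xy [447. 237.] proj [208.7 214.4] [209.5 216. ]
47 15 ray [560. 278.  15.] tip xy [541. 250.] proj [231.5 211.9] [232. 207.]
47 25 ray [551. 262.  25.] tip xy [541. 250.] proj [231.3 209.4] [232. 207.]
47 35 ray [542. 247.  35.] tip xy [541. 250.] proj [231.1 206.8] [232. 207.]
47 45 ray [533. 231.  45.] tip xy [541. 250.] proj [230.9 204.2] [232. 207.]
```

Call:
carry_out --moves "0 8 10 0 0 0 100;0 8 20 0 0 0 100;0 8 24 0 0 0 100;0 8 24 0 0 0 100"

```text
clock: 8.43
tcp_pos: [498.6, 243.8, -30.6]
tool_rot: [-2.052, -2.364, 0.019]
ft_force: [-1.1, -1.6, 0.6]
grip_width: 85.3
finger_force: 0.0
```

Call:
carry_out --moves "0 0 4 -0.9 0 0 100;-8 0 4 -0.9 0 0 100;-18 0 4 -0.9 0 0 100;-28 0 4 -0.9 0 0 100;-38 0 4 -0.9 0 0 100;-49 0 4 -0.9 0 0 100;-60 0 4 -0.9 0 0 100;-71 0 4 -0.9 0 0 100;-82 0 4 -0.9 0 0 100;-93 0 4 -0.9 0 0 100;-104 0 4 -0.9 0 0 100;-110 0 4 -0.9 0 0 100"

```text
clock: 9.43
tcp_pos: [515.4, 133.7, -33.2]
tool_rot: [2.061, 2.37, 0.004]
ft_force: [-0.9, 2.6, 2.2]
grip_width: 85.5
finger_force: 1.6
```

```bash
cat >> h.py <<'E'
def boards(p,s,z=18):
    for r in outline_of('board_center',p)[:3]:
        m=r['region'].astype(np.uint8); c=max(cv2.findContours(m,0,2)[0],key=cv2.contourArea)
        b=onplane(p,cv2.boxPoints(cv2.minAreaRect(c)),z,s)[:,:2]; col=p['frame'][r['region']].mean(0)
        print('board',round(r['conf'],2),m.sum(),col.round(),'mean',b.mean(0).round(1),b.round().tolist())
E
python3 - <<'E'
from h import *
s=sense();print(np.round(s['tcp_pos'],1),R.from_rotvec(s['tool_rot']).as_matrix().round(3).tolist())
for n in('top','side','wrist'): print(n);boards(get_image(n),s)
go(524,95,-33,-3.8)
E
```

```text
[515.4 133.7 -33.2] [[-0.139, 0.99, 0.002], [0.99, 0.139, 0.002], [0.001, 0.002, -1.0]]
top
board 0.7 787 [70. 41. 25.] mean [519.2  70.7] [[576.0, 125.0], [588.0, 33.0], [462.0, 17.0], [451.0, 108.0]]
board 0.56 190 [ 90.  42. 116.] mean [329.  277.1] [[294.0, 306.0], [374.0, 285.0], [364.0, 248.0], [284.0, 269.0]]
side
board 0.86 929 [124.  92.  70.] mean [521.6  63.5] [[453.0, 110.0], [632.0, 145.0], [582.0, 11.0], [419.0, -12.0]]
board 0.71 940 [133.  83. 159.] mean [321.9 213.4] [[251.0, 248.0], [346.0, 364.0], [392.0, 167.0], [299.0, 75.0]]
wrist
board 0.69 17477 [82. 57. 41.] mean [519.2 110.7] [[471.0, 84.0], [469.0, 124.0], [564.0, 137.0], [573.0, 98.0]]
 shift [-41.6   3.5  -0.7] turn [ 0.1 -0.1 11.9] rows 1.7
```

Call:
carry_out --moves "-7 0 0 0 0 2 100;-14 1 0 0 0 4 100;-21 2 0 0 0 6 100;-28 3 0 0 0 8 100;-35 3 0 0 0 10 100;-42 4 0 0 0 12 100;-42 4 0 0 0 12 100"

```text
clock: 10.32
tcp_pos: [525.3, 92.2, -33.3]
tool_rot: [2.301, 2.138, 0.003]
ft_force: [-0.1, -0.2, -0.7]
grip_width: 84.9
finger_force: 0.0
```

Run:
```python
from h import *
s=sense();print(np.round(s['tcp_pos'],1),R.from_rotvec(s['tool_rot']).as_matrix().round(3).tolist())
for n in('top','side'): print(n);boards(get_image(n),s)
go(527,-36,-33,-3.8)
```

```text
[525.3  92.2 -33.3] [[0.073, 0.997, 0.002], [0.997, -0.073, 0.001], [0.001, 0.002, -1.0]]
top
board 0.79 445 [ 90.  43. 116.] mean [325.8 244.9] [[357.0, 298.0], [378.0, 217.0], [294.0, 193.0], [274.0, 273.0]]
board 0.74 739 [69. 41. 26.] mean [515.9  19.5] [[457.0, 63.0], [583.0, 51.0], [575.0, -25.0], [449.0, -12.0]]
side
board 0.95 985 [124.  93.  72.] mean [515.9  21.8] [[458.0, 85.0], [627.0, 78.0], [565.0, -45.0], [413.0, -32.0]]
board 0.74 983 [135.  86. 158.] mean [326.4 212.6] [[259.0, 265.0], [421.0, 325.0], [386.0, 151.0], [240.0, 109.0]]
 shift [-130.1   11.2   -0.7] turn [ 0.1 -0.1 -0.1] rows 3.1
```

Call:
carry_out --moves "-11 2 0 0 0 0 100;-23 3 0 0 0 0 100;-35 5 0 0 0 0 100;-47 6 0 0 0 0 100;-59 7 0 0 0 0 100;-71 9 0 0 0 0 100;-83 10 0 0 0 0 100;-95 12 0 0 0 0 100;-106 13 0 0 0 0 100;-116 14 0 0 0 0 100;-123 15 0 0 0 0 100;-127 15 0 0 0 0 100"

```text
clock: 11.52
tcp_pos: [531.3, -34.6, -33.5]
tool_rot: [2.297, 2.143, 0.004]
ft_force: [-0.1, 1.6, 2.8]
grip_width: 85.5
finger_force: 1.3
```

Run:
```python
from h import *
s=sense();print(np.round(s['tcp_pos'],1),R.from_rotvec(s['tool_rot']).as_matrix().round(3).tolist())
for n in('top','side'):
    p=get_image(n); print(n);boards(p,s)
    if n=='top': a=cv2.resize(p['frame'][190:275,245:365],(720,510),interpolation=cv2.INTER_CUBIC); cv2.imwrite('pics/t1.png',a[...,::-1])
go(527,-36,-33,-3.8)
```

```text
[531.3 -34.6 -33.5] [[0.07, 0.998, 0.002], [0.998, -0.07, 0.002], [0.002, 0.002, -1.0]]
top
board 0.95 1156 [ 90.  44. 115.] mean [324.6 223.2] [[354.0, 301.0], [392.0, 178.0], [294.0, 146.0], [258.0, 268.0]]
board 0.91 383 [69. 41. 26.] mean [ 523.  -124.4] [[462.0, -95.0], [589.0, -111.0], [584.0, -154.0], [457.0, -137.0]]
side
board 0.71 1070 [120.  88.  67.] mean [ 524.4 -100.8] [[465.0, -44.0], [634.0, -47.0], [576.0, -161.0], [422.0, -151.0]]
board 0.69 901 [132.  82. 160.] mean [321.3 212.1] [[249.0, 241.0], [336.0, 358.0], [393.0, 173.0], [307.0, 77.0]]
board 0.69 500 [158. 141.  75.] mean [814.9 -98.3] [[839.0, -22.0], [900.0, -71.0], [788.0, -173.0], [732.0, -128.0]]
 shift [-3.  -3.8 -0.8] turn [ 0.1 -0.1 -0.1] rows 0.1
```

Both cameras put the board at about (523, -97), the middle of the bay, square to it. I back off, rise, and head for the carton, taking one look on the way.

Call:
carry_out --moves "12 0 0 0 0 0 100;18 0 -20 0 0 0 100;18 0 -60 0 0 0 100;18 0 -100 0 0 0 100;18 0 -140 0 0 0 100;18 0 -140 0 0 0 100"

```text
clock: 12.22
tcp_pos: [537.4, -14.4, 113.5]
tool_rot: [2.289, 2.14, 0.021]
ft_force: [1.6, -0.2, 0.4]
grip_width: 85.1
finger_force: 0.0
```

Run:
```python
from h import *
for n in('top','side'): boards(get_image(n),None)
go(486,-342,200,64.5)
```

```text
board 0.67 1214 [ 89.  43. 113.] mean [325.2 223.9] [[355.0, 302.0], [392.0, 178.0], [295.0, 146.0], [258.0, 269.0]]
board 0.56 406 [68. 42. 28.] mean [ 521.1 -123.2] [[460.0, -98.0], [584.0, -107.0], [582.0, -149.0], [458.0, -139.0]]
board 0.72 929 [134.  84. 160.] mean [319.3 214.7] [[243.0, 242.0], [328.0, 364.0], [396.0, 176.0], [310.0, 77.0]]
 shift [-329.8  -23.2  -95.2] turn [  0.   -0.1 -68.3] rows 9.5
```

Call:
carry_out --moves "-330 -25 -88 0 0 -68 100;-330 -25 -88 0 0 -68 100;-330 -25 -88 0 0 -68 100;-330 -25 -88 0 0 -68 100;-330 -25 -88 0 0 -68 100;-330 -25 -88 0 0 -68 100;-330 -25 -88 0 0 -68 100;-330 -25 -88 0 0 -68 100;-330 -25 -88 0 0 -68 100;-330 -25 -88 0 0 -68 100;-330 -25 -88 0 0 -68 100;-330 -25 -88 0 0 -68 100"

```text
clock: 13.42
tcp_pos: [483.9, -342.0, 191.7]
tool_rot: [-0.707, -3.059, -0.006]
ft_force: [0.2, -0.1, -0.0]
grip_width: 85.3
finger_force: 0.0
```

Run:
```python
from h import *
s=sense();print(np.round(s['tcp_pos'],1),R.from_rotvec(s['tool_rot']).as_matrix().round(3).tolist())
p=get_image('wrist'); save(p,'w2')
for k in('carton_center','bottle_center'):
  for r in outline_of(k,p)[:2]:
    m=r['region'].astype(np.uint8); c=max(cv2.findContours(m,0,2)[0],key=cv2.contourArea); bx=cv2.boxPoints(cv2.minAreaRect(c)); print(k,r['conf'],r['at'],m.sum(),bx.round().tolist())
    for z in (0,52): b=onplane(p,bx,z,s)[:,:2]; print(z,b.mean(0).round(),b.round().tolist())
```

```text
[ 483.9 -342.   191.7] [[-0.898, 0.439, -0.001], [0.439, 0.898, 0.004], [0.003, 0.003, -1.0]]
carton_center 0.59 [283.9, 118.7] 10006 [[240.0, 58.0], [322.0, 58.0], [322.0, 184.0], [240.0, 184.0]]
0 [ 437. -317.] [[367.0, -325.0], [400.0, -257.0], [508.0, -306.0], [472.0, -381.0]]
52 [ 435. -317.] [[375.0, -324.0], [403.0, -265.0], [496.0, -307.0], [465.0, -371.0]]
bottle_center 0.55 [336.9, 318.2] 6463 [[287.0, 268.0], [350.0, 250.0], [387.0, 378.0], [324.0, 397.0]]
0 [ 666. -357.] [[576.0, -378.0], [586.0, -308.0], [756.0, -333.0], [747.0, -411.0]]
52 [ 632. -351.] [[554.0, -369.0], [563.0, -309.0], [709.0, -330.0], [701.0, -397.0]]
```

View pics/w2.png

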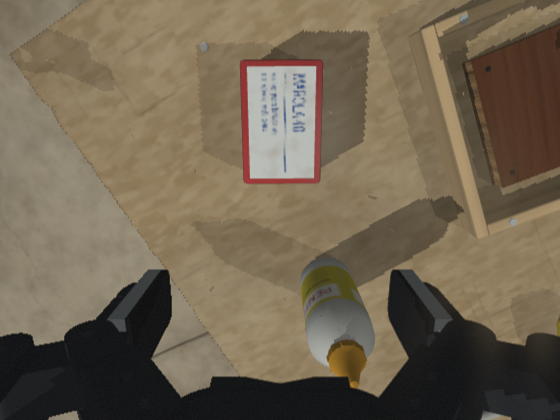

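The wrist view shows the carton's top square to the image, from (242,60) to (322,183). The bottle stands between the fingers at (340,330). I grasp the carton.

Call:
carry_out --moves "30 0 25 0 0 0 100;55 1 60 0 0 0 100;55 1 95 0 0 0 100;55 1 130 0 0 0 100;55 1 165 0 0 0 100;55 1 195 0 0 0 100;55 1 212 0 0 0 100;55 1 212 0 0 0 100;55 1 212 0 0 0 0;55 1 212 0 0 0 0;55 1 212 0 0 0 0;55 1 212 0 0 0 0" --newtons 40

```text
clock: 14.57
tcp_pos: [436.5, -318.1, -17.1]
tool_rot: [0.704, 3.058, 0.002]
ft_force: [-0.1, -0.1, -2.7]
grip_width: 65.6
finger_force: 45.9
```

Call:
carry_out --moves "0 0 -15 0 0 0 0;0 0 -40 0 0 0 0;0 0 -75 0 0 0 0;0 0 -105 0 0 0 0;0 0 -110 0 0 0 0"

```text
clock: 14.98
tcp_pos: [438.5, -320.4, 97.4]
tool_rot: [0.703, 3.05, -0.001]
ft_force: [0.8, -0.9, -2.0]
grip_width: 65.3
finger_force: 46.2
```

Run:
```python
from h import *
s=sense();print(np.round(s['tcp_pos'],1),s['grip_width'])
go(523,-97,93,86.2)
go(523,-97,3,86.2)
```

```text
[ 438.5 -320.4   97.4] 65.27828572974964
 shift [ 21.9 237.9   4.5] turn [ -0.    0.7 -22.2] rows 5.7
 shift [ 22.9 237.7  94.5] turn [ -0.    0.7 -22.2] rows 6.2
```

Call:
carry_out --moves "3 35 0 0 0 -4 0;7 75 0 0 0 -8 0;10 115 0 0 0 -12 0;14 155 0 0 0 -16 0;18 195 0 0 0 -20 0;21 225 0 0 0 -22 0;22 238 0 0 0 -22 0;22 238 0 0 0 -22 0;22 238 0 0 0 -22 0"

```text
clock: 15.73
tcp_pos: [519.5, -93.8, 91.9]
tool_rot: [0.105, 3.139, 0.003]
ft_force: [-1.1, -0.3, -1.5]
grip_width: 65.6
finger_force: 46.2
```

Run:
```python
from h import *
s=sense();print(np.round(s['tcp_pos'],1),R.from_rotvec(s['tool_rot']).as_matrix().round(3).tolist())
p=get_image('wrist'); boards(p,s); p=get_image('side'); boards(p,s)
go(523,-97,3,86.2)
```

```text
[519.5 -93.8  91.9] [[-0.998, 0.067, 0.001], [0.067, 0.998, 0.002], [-0.001, 0.002, -1.0]]
board 0.64 2926 [87. 61. 45.] mean [469.5 -92.8] [[460.0, -142.0], [466.0, -43.0], [479.0, -43.0], [473.0, -144.0]]
board 0.16 855 [27. 27. 28.] mean [697.3  37.7] [[683.0, 19.0], [685.0, 54.0], [712.0, 56.0], [709.0, 21.0]]
board 0.64 914 [134.  83. 161.] mean [321.1 214.4] [[246.0, 241.0], [332.0, 361.0], [396.0, 177.0], [310.0, 78.0]]
board 0.61 1117 [127.  94.  72.] mean [ 524.4 -100.7] [[466.0, -42.0], [635.0, -45.0], [575.0, -163.0], [422.0, -153.0]]
 shift [-3.9 -0.6 89.1] turn [ 0.1  0.1 -0.3] rows 2.1
```

Call:
carry_out --moves "-7 -2 25 0 0 0 0;-7 -2 55 0 0 0 0;-7 -2 75 0 0 0 0;-7 -2 84 0 0 0 0;-7 -2 88 0 0 0 0;-7 -2 90 0 0 0 0;-7 -2 90 0 0 0 0"

```text
clock: 16.52
tcp_pos: [527.4, -97.2, 2.8]
tool_rot: [0.109, 3.137, 0.003]
ft_force: [-0.1, 0.5, -2.2]
grip_width: 65.5
finger_force: 46.0
```

Still about 2 mm above the board; lower onto it, then release slowly.

Call:
carry_out --moves "0 0 2 0 0 0 0;0 0 3 0 0 0 0;0 0 3 0 0 0 0"

```text
clock: 16.77
tcp_pos: [528.0, -97.0, 0.8]
tool_rot: [0.108, 3.136, 0.003]
ft_force: [-0.5, 0.5, 4.4]
grip_width: 65.5
finger_force: 46.9
```

Call:
carry_out --moves "0 0 2 0 0 0 95;0 0 2 0 0 0 95;0 0 1 0 0 0 95;0 0 0 0 0 0 95;0 0 -25 0 0 0 100;0 0 -65 0 0 0 100;0 0 -105 0 0 0 100;0 0 -145 0 0 0 100;0 0 -170 0 0 0 100;0 0 -170 0 0 0 100"

```text
clock: 17.6
tcp_pos: [530.6, -97.7, 175.6]
tool_rot: [0.107, 3.126, 0.002]
ft_force: [1.3, -0.7, 1.1]
grip_width: 85.6
finger_force: 0.0
```

Run:
```python
from h import *
s=sense();print(np.round(s['tcp_pos'],1))
p=get_image('top'); q=get_image('side')
for n,p in(('top',p),('side',q)):
  for k in('carton_center','bottle_center'):
   for r in outline_of(k,p)[:2]:
    m=r['region'].astype(np.uint8); c=max(cv2.findContours(m,0,2)[0],key=cv2.contourArea); bx=cv2.boxPoints(cv2.minAreaRect(c)); z=70 if k[0]=='c' else 80
    b=onplane(p,bx,z)[:,:2]; x,y,w,h=cv2.boundingRect(c); print(n,k,round(r['conf'],2),np.round(r['at']),m.sum(),b.mean(0).round(),b.round().tolist(),(x,y,w,h))
    if k[0]=='b' and n=='side': print('foot', onplane(p,[x+w/2,y+h],0).round())
# predicted bottle bbox for candidate xy via silhouette of cylinder
th=np.linspace(0,6.28,60)
def bb(p,x,y):
    P=np.vstack([np.c_[x+r*np.cos(th),y+r*np.sin(th),0*th+z] for r,z in((28,0),(28,128),(14,130),(4,160))]); u=proj(p,P); return u.min(0),u.max(0)
for x,y in((595,-338),(605,-338),(600,-345)): print(x,y,np.round(bb(q,x,y)).tolist())
```

```text
[530.6 -97.7 175.6]
top carton_center 0.89 [313. 234.] 369 [509. -81.] [[546.0, -55.0], [547.0, -107.0], [471.0, -107.0], [470.0, -55.0]] (304, 222, 17, 24)
top carton_center 0.3 [156. 283.] 636 [347. 412.] [[395.0, 451.0], [401.0, 388.0], [298.0, 373.0], [292.0, 435.0]] (147, 265, 21, 35)
top bottle_center 0.56 [393. 206.] 403 [ 600. -337.] [[603.0, -285.0], [646.0, -367.0], [596.0, -390.0], [554.0, -308.0]] (377, 196, 26, 22)
side carton_center 0.61 [291. 252.] 1092 [ 508. -122.] [[466.0, -59.0], [609.0, -66.0], [542.0, -188.0], [415.0, -176.0]] (272, 236, 43, 35)
side bottle_center 0.72 [381. 280.] 1093 [ 605. -349.] [[499.0, -399.0], [674.0, -256.0], [714.0, -303.0], [534.0, -438.0]] (368, 250, 25, 56)
foot [[ 593. -367.    0.]]
595 -338 [[361.0, 247.0], [389.0, 307.0]]
605 -338 [[364.0, 245.0], [392.0, 305.0]]
600 -345 [[364.0, 247.0], [392.0, 308.0]]
```

Run:
```python
from h import *
go(644,-342,230,86.2)
```

```text
shift [-135.  -236.4  -63.2] turn [ 0.1 -0.1 -0.1] rows 6.7
```

Call:
carry_out --moves "-135 -236 -57 0 0 0 100;-135 -236 -57 0 0 0 100;-135 -236 -57 0 0 0 100;-135 -236 -57 0 0 0 100;-135 -236 -57 0 0 0 100;-135 -236 -57 0 0 0 100;-135 -236 -57 0 0 0 100;-135 -236 -57 0 0 0 100;-135 -236 -57 0 0 0 100"

```text
clock: 18.65
tcp_pos: [644.1, -343.5, 223.6]
tool_rot: [-0.112, -3.138, -0.004]
ft_force: [-0.1, 0.5, -1.1]
grip_width: 85.5
finger_force: 0.0
```

Run:
```python
from h import *
s=sense();print(np.round(s['tcp_pos'],1),R.from_rotvec(s['tool_rot']).as_matrix().round(3).tolist())
p=get_image('wrist'); save(p,'w3')
for k in('carton_center','bottle_center'):
   for r in outline_of(k,p)[:2]:
    m=r['region'].astype(np.uint8); c=max(cv2.findContours(m,0,2)[0],key=cv2.contourArea); print(k,round(r['conf'],2),np.round(r['at']),m.sum(),cv2.boundingRect(c))
hsv=cv2.cvtColor(p['frame'],cv2.COLOR_RGB2HSV); m=cv2.inRange(hsv,(8,150,120),(20,255,255))
n,l,st,ce=cv2.connectedComponentsWithStats(m)
for i in np.argsort(-st[1:,4])[:3]+1: print('orange',st[i],ce[i].round(1),onplane(p,ce[i],145,s).round())
th=np.linspace(0,6.28,60)
def bb(x,y,rz):
    P=np.vstack([np.c_[x+r*np.cos(th),y+r*np.sin(th),0*th+z] for r,z in rz]); u=proj(p,P,s); return (u.min(0).round().tolist(),(u.max(0)-u.min(0)).round().tolist())
for x,y in((600,-342),(608,-342)): print(x,y,'all',bb(x,y,((28,0),(28,125),(14,130),(4,160))),'cap',bb(x,y,((14,132),(4,160))))
```

```text
[ 644.1 -343.5  223.6] [[-0.997, 0.071, -0.002], [0.071, 0.997, 0.002], [0.002, 0.002, -1.0]]
carton_center 0.61 [529.  50.] 5909 (489, 0, 71, 91)
bottle_center 0.78 [272. 146.] 3919 (239, 110, 70, 74)
bottle_center 0.62 [553. 263.] 1162 (539, 191, 21, 108)
orange [254 135  34  38 570] [265.1 155.6] [[ 607. -351.  145.]]
orange [272 133   2   3   4] [272.5 134. ] [[ 593. -345.  145.]]
orange [284 137   2   2   3] [284.7 137.3] [[ 596. -337.  145.]]
600 -342 all ([240.0, 102.0], [77.0, 78.0]) cap ([258.0, 123.0], [39.0, 40.0])
608 -342 all ([241.0, 112.0], [76.0, 78.0]) cap ([259.0, 134.0], [39.0, 39.0])
```

View pics/w3.png

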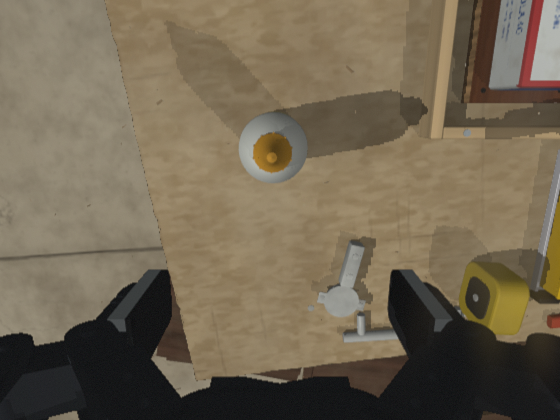

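The wrist view shows the bottle from above, with the cap centred at about (272,154) and clear space for the fingers. The bottle works out at about (607, -345).

Call:
carry_out --moves "37 -4 30 0 0 0 100;37 -4 70 0 0 0 100;37 -4 100 0 0 0 100;37 -4 125 0 0 0 100;37 -4 140 0 0 0 100;37 -4 150 0 0 0 100;37 -4 157 0 0 0 100;37 -4 157 0 0 0 100"

```text
clock: 19.47
tcp_pos: [607.7, -341.6, 67.9]
tool_rot: [-0.106, -3.14, -0.005]
ft_force: [-0.1, -0.4, 0.2]
grip_width: 85.3
finger_force: 0.0
```

Call:
carry_out --moves "0 -3 4 0 0 0 100;0 -3 4 0 0 0 100;0 -3 4 0 0 0 40;0 -3 4 0 0 0 40;0 -3 4 0 0 0 40;0 -3 4 0 0 0 40" --newtons 35

```text
clock: 19.97
tcp_pos: [608.5, -346.2, 66.3]
tool_rot: [0.107, 3.137, 0.002]
ft_force: [-1.3, 0.8, 4.6]
grip_width: 52.3
finger_force: 36.9
```

Call:
carry_out --moves "0 0 0 0 0 0 75;0 0 0 0 0 0 75;0 0 4 0 0 0 75;0 0 8 0 0 0 75;0 0 8 0 0 0 75;0 0 8 0 0 0 40;0 0 8 0 0 0 40;0 0 8 0 0 0 40;0 0 8 0 0 0 40"

```text
clock: 20.72
tcp_pos: [607.9, -346.0, 56.8]
tool_rot: [0.107, 3.138, 0.003]
ft_force: [0.5, -0.2, -1.0]
grip_width: 53.5
finger_force: 37.3
```

Run:
```python
from h import *
p=get_image('side'); a=cv2.resize(p['frame'][200:320,330:440],(550,600),interpolation=cv2.INTER_CUBIC); cv2.imwrite('pics/s4.png',a[...,::-1])
s=sense(); t=s['tcp_pos']
for z in (0,60,100,128,160): print(z,((proj(p,[t[0],t[1],z])[0]-[330,200])*5).round())
```

```text
0 [240. 496.]
60 [251. 403.]
100 [259. 339.]
128 [265. 292.]
160 [272. 237.]
```

View pics/s4.png

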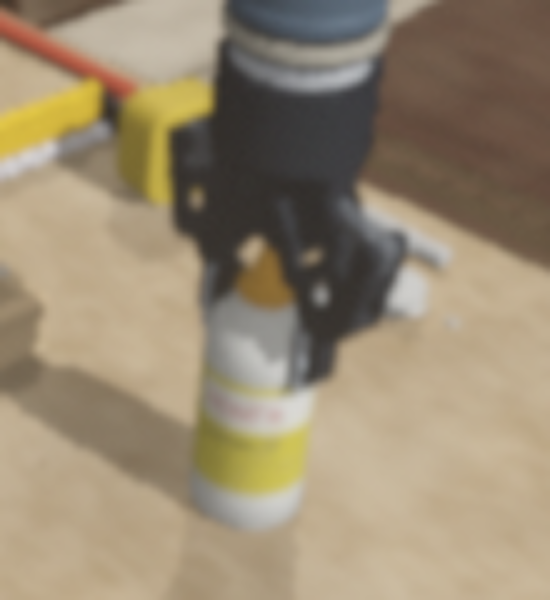

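The last view shows the fingers around the bottle's upper body and the cap clear of the palm, at about (260,245). I lift and carry the bottle.

Call:
carry_out --moves "0 0 -12 0 0 0 40;0 0 -35 0 0 0 40;0 0 -65 0 0 0 40;0 0 -92 0 0 0 40;0 0 -105 0 0 0 40;0 0 -110 0 0 0 40;0 0 -110 0 0 0 40"

```text
clock: 21.35
tcp_pos: [607.9, -346.2, 168.0]
tool_rot: [0.107, 3.137, 0.002]
ft_force: [0.6, 0.0, -2.9]
grip_width: 53.2
finger_force: 37.7
```

Run:
```python
from h import *
s=sense();print(np.round(s['tcp_pos'],1),s['ft_force'])
go(526,-97,168,86.2)
```

```text
[ 607.9 -346.2  168. ] [ 0.56448045  0.02342223 -2.88699347]
 shift [ 98.8 243.    0. ] turn [ 0.1  0.2 -0.1] rows 6.3
```

Call:
carry_out --moves "8 20 0 0 0 0 40;22 55 0 0 0 0 40;38 93 0 0 0 0 40;53 131 0 0 0 0 40;68 168 0 0 0 0 40;82 202 0 0 0 0 40;92 227 0 0 0 0 40;97 239 0 0 0 0 40;99 243 0 0 0 0 40;99 243 0 0 0 0 40;99 243 0 0 0 0 40"

```text
clock: 22.27
tcp_pos: [525.2, -98.1, 166.4]
tool_rot: [0.109, 3.14, 0.002]
ft_force: [0.2, 0.0, -2.9]
grip_width: 53.3
finger_force: 37.9
```

Run:
```python
from h import *
s=sense();print(np.round(s['tcp_pos'],1),s['grip_width'],R.from_rotvec(s['tool_rot']).as_matrix().round(3)[2])
p=get_image('wrist'); q=get_image('side')
for n,p in(('wrist',p),('side',q)):
  for r in outline_of('carton_center',p)[:1]:
    m=r['region'].astype(np.uint8); c=max(cv2.findContours(m,0,2)[0],key=cv2.contourArea); bx=cv2.boxPoints(cv2.minAreaRect(c)); b=onplane(p,bx,70,s)[:,:2]; print(n,r['conf'],m.sum(),b.round().tolist(),cv2.boundingRect(c))
cc=np.array([[x,y] for x in(-50,50) for y in(-33,33)]); a=np.radians(-3.8); M=np.array([[np.cos(a),-np.sin(a)],[np.sin(a),np.cos(a)]])
for c0 in((526,-97),):
    P=np.vstack([np.c_[cc@M.T+c0,np.full(4,z)] for z in(18,70)]); u=proj(q,P); print('pred side bbox',u.min(0).round(),(u.max(0)-u.min(0)).round())
go(526,-97,128,86.2)
```

```text
[525.2 -98.1 166.4] 53.31306724844191 [-0.     0.001 -1.   ]
wrist 0.76 4917 [[523.0, -134.0], [467.0, -126.0], [475.0, -61.0], [531.0, -65.0]] (235, 128, 93, 78)
side 0.71 1050 [[466.0, -62.0], [605.0, -74.0], [540.0, -190.0], [415.0, -173.0]] (272, 236, 42, 35)
pred side bbox [271. 234.] [43. 38.]
 shift [-0.2  1.5 39. ] turn [ 0.1  0.1 -0.3] rows 0.9
```

Call:
carry_out --moves "1 0 10 0 0 0 40;1 0 22 0 0 0 40;1 0 30 0 0 0 40;1 0 35 0 0 0 40;1 0 37 0 0 0 40;1 0 38 0 0 0 40;1 0 38 0 0 0 40"

```text
clock: 23.05
tcp_pos: [524.8, -96.9, 129.2]
tool_rot: [0.108, 3.138, 0.003]
ft_force: [-0.1, 0.4, -2.3]
grip_width: 53.2
finger_force: 37.9
```

Call:
carry_out --moves "0 0 1 0 0 0 40;0 0 2 0 0 0 40;0 0 3 0 0 0 40;0 0 3 0 0 0 40"

```text
clock: 23.38
tcp_pos: [525.1, -96.8, 126.6]
tool_rot: [0.107, 3.137, 0.003]
ft_force: [-0.5, 0.4, -0.7]
grip_width: 53.1
finger_force: 38.1
```

Call:
carry_out --moves "0 0 1 0 0 0 40;0 0 1 0 0 0 40"

```text
clock: 23.55
tcp_pos: [525.6, -96.9, 126.6]
tool_rot: [0.108, 3.136, 0.003]
ft_force: [-1.1, 0.3, 5.2]
grip_width: 53.6
finger_force: 38.6
```

Call:
carry_out --moves "0 0 -1 0 0 0 75;0 0 -1 0 0 0 85;0 0 -1 0 0 0 100;0 0 -1 0 0 0 100;0 0 -1 0 0 0 100;0 0 -20 0 0 0 100;0 0 -50 0 0 0 100;0 0 -85 0 0 0 100;0 0 -120 0 0 0 100;0 0 -130 0 0 0 100;0 0 -130 0 0 0 100"

```text
clock: 24.47
tcp_pos: [526.5, -97.4, 258.7]
tool_rot: [0.107, 3.131, 0.003]
ft_force: [-0.3, -0.8, 0.0]
grip_width: 85.6
finger_force: 0.0
```

Run:
```python
from h import *
s=sense();print(np.round(s['tcp_pos'],1))
p=get_image('side')
for k in('carton_center','bottle_center','gate_handle'):
  for r in outline_of(k,p)[:3]:
    print(k,round(r['conf'],2),np.round(r['at']),r['region'].sum(),cv2.boundingRect(r['region'].astype(np.uint8)))
th=np.linspace(0,6.28,60)
P=np.vstack([np.c_[525+r*np.cos(th),-97+r*np.sin(th),0*th+z+70] for r,z in((28,0),(28,128),(14,130),(4,160))]); u=proj(p,P); print('pred',u.min(0).round(),(u.max(0)-u.min(0)).round())
go(650,60,260,-3.8)
```

```text
[526.5 -97.4 258.7]
carton_center 0.8 [290. 254.] 847 (272, 238, 42, 33)
bottle_center 0.89 [294. 226.] 960 (282, 194, 21, 56)
gate_handle 0.63 [327. 225.] 527 (303, 215, 47, 24)
gate_handle 0.22 [290. 257.] 876 (272, 238, 42, 34)
pred [281. 193.] [21. 58.]
 shift [-115.8  165.1   -6.8] turn [-0.  -0.2 89.9] rows 12.6
```

Call:
carry_out --moves "-20 30 0 0 0 7 60;-40 65 0 0 0 14 60;-60 100 0 0 0 21 60;-85 125 0 0 0 28 60;-105 130 0 0 0 35 60;-116 130 0 0 0 42 60;-116 120 0 0 0 49 60;-116 120 0 0 0 56 60;-116 120 0 0 0 63 60;-116 120 0 0 0 70 60;-116 120 0 0 0 77 60;-116 120 0 0 0 84 60"

```text
clock: 25.67
tcp_pos: [647.4, 14.7, 253.2]
tool_rot: [-2.186, -2.253, 0.001]
ft_force: [-0.4, 0.1, 0.2]
grip_width: 51.5
finger_force: 0.0
```

Run:
```python
from h import *
s=sense();print(np.round(s['tcp_pos'],1))
go(650,15,140,-3.8); go(650,15,28,-3.8)
```

```text
[647.4  14.7 253.2]
 shift [  0.    2.9 113.2] turn [-0.1 -0.1  5.5] rows 2.7
 shift [-1.000e-01  3.200e+00  2.252e+02] turn [-0.1 -0.1  5.5] rows 5.4
```

Call:
carry_out --moves "0 3 40 0 0 5.5 60;0 3 80 0 0 5.5 60;0 3 120 0 0 5.5 60;0 3 150 0 0 5.5 60;0 3 180 0 0 5.5 60;0 3 205 0 0 5.5 60;0 3 222 0 0 5.5 60;0 3 222 0 0 5.5 60;0 3 222 0 0 5.5 0;0 3 222 0 0 5.5 0;0 3 222 0 0 5.5 0;0 3 222 0 0 5.5 0" --newtons 25

```text
clock: 26.67
tcp_pos: [650.7, 15.2, 34.9]
tool_rot: [-2.286, -2.152, -0.002]
ft_force: [-4.6, -1.2, 2.9]
grip_width: 11.5
finger_force: 27.8
```

Call:
carry_out --moves "0 -8 0 0 0 0 0;0 -24 0 0 0 0 0;0 -42 0 0 0 0 0;0 -60 0 0 0 0 0;0 -78 0 0 0 0 0;0 -96 0 0 0 0 0;0 -114 0 0 0 0 0;0 -132 0 0 0 0 0;0 -148 0 0 0 0 0;0 -162 0 0 0 0 0;0 -172 0 0 0 0 0;0 -178 0 0 0 0 0"

```text
clock: 27.67
tcp_pos: [475.1, 28.0, 34.9]
tool_rot: [2.285, 2.154, 0.012]
ft_force: [2.1, 6.4, 2.8]
grip_width: 11.0
finger_force: 27.6
```

Call:
carry_out --moves "0 -3 0 0 0 0 0;0 -6 0 0 0 0 0;0 -8 0 0 0 0 0;0 -8 0 0 0 0 0"

```text
clock: 28.0
tcp_pos: [471.3, 28.2, 34.9]
tool_rot: [2.281, 2.15, 0.02]
ft_force: [9.2, 5.3, -6.2]
grip_width: 11.1
finger_force: 26.8
```

Call:
carry_out --moves "0 -3 0 0 0 0 0;0 -4 0 0 0 0 0;0 -4 0 0 0 0 0"

```text
clock: 28.25
tcp_pos: [471.5, 28.1, 35.0]
tool_rot: [2.276, 2.146, 0.027]
ft_force: [18.2, 3.4, -17.5]
grip_width: 11.3
finger_force: 25.9
```

Call:
carry_out --moves "0 3 0 0 0 0 0;0 6 0 0 0 0 0;0 6 0 0 0 0 50;0 6 0 0 0 0 60;0 6 0 0 0 0 60;0 6 0 0 0 0 60;0 6 -25 0 0 0 60;0 6 -60 0 0 0 60;0 6 -95 0 0 0 60;40 6 -130 0 0 0 60;80 6 -160 0 0 0 60;110 6 -160 0 0 0 60"

```text
clock: 29.25
tcp_pos: [475.7, 129.7, 195.9]
tool_rot: [2.291, 2.147, 0.013]
ft_force: [1.4, -0.2, -0.3]
grip_width: 51.2
finger_force: 0.0
```

Run:
```python
from h import *
s=sense();print(np.round(s['tcp_pos'],1))
p=get_image('side'); t=get_image('top')
for n,q in(('side',p),('top',t)):
  for k in('carton_center','bottle_center','gate','tape_roll','measure','block'):
    for r in outline_of(k,q)[:2]:
      print(n,k,round(r['conf'],2),np.round(r['at']),r['region'].sum(),cv2.boundingRect(r['region'].astype(np.uint8)))
# yellow gate top ends in top image
hsv=cv2.cvtColor(t['frame'],cv2.COLOR_RGB2HSV); m=cv2.inRange(hsv,(20,150,90),(32,255,255)); m[:,:285]=0;m[:,320:]=0;m[:190]=0;m[270:]=0
y,x=np.nonzero(m); print(x.min(),x.max(),y.min(),y.max(), onplane(t,[[x[y==y.min()].mean(),y.min()-.5],[x[y==y.max()].mean(),y.max()+.5]],37).round(1).tolist())
```

```text
[475.7 129.7 195.9]
side carton_center 0.67 [306. 269.] 2265 (247, 218, 107, 77)
side carton_center 0.61 [290. 254.] 935 (272, 238, 43, 34)
side bottle_center 0.58 [292. 223.] 899 (282, 195, 21, 55)
side gate 0.56 [256. 247.] 409 (246, 230, 26, 31)
side tape_roll 0.71 [280. 195.] 313 (271, 189, 28, 19)
side measure 0.56 [364. 229.] 504 (353, 215, 25, 26)
side block 0.58 [154. 212.] 452 (139, 201, 37, 20)
top carton_center 0.77 [313. 237.] 333 (305, 214, 22, 33)
top bottle_center 0.66 [321. 225.] 343 (309, 217, 21, 21)
top gate 0.74 [292. 245.] 292 (275, 204, 22, 52)
top tape_roll 0.94 [228. 159.] 269 (211, 153, 28, 29)
top measure 0.5 [324. 152.] 219 (316, 144, 12, 21)
top block 0.95 [155. 282.] 666 (146, 265, 22, 35)
290 319 203 256 [[617.1, -32.0, 37.0], [434.4, -16.5, 37.0]]
```

```bash
python3 -c "
from cell import finish_job
print(finish_job())"
```

```text
the job is handed in; nothing more can be done
None
```

The job is handed in: the board is inside the bay with the carton flat on it and the bottle upright on the carton, and the gate was pushed against its shut stop at about 28 s. The final camera check agreed, and I never touched the tape roll, tape measure or sanding block.

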